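# Find the concealed battery-door release on a stored power module

## Task

The power module on the bench has a battery door held by a concealed catch: one of the four flush round discs in its flat panel is the release button, the other three are fixed blanks that look just the same. Feel over the discs with light fingertip pushes, press the one that gives fully in so that the door springs up by itself, then let go and move clear, leaving the door standing open. Do not touch or pry the door, do not push hard on anything, and do not pick up or shift the small parts lying around.

Things in the scene. Friction and masses are not known exactly. Their poses are not given: they have to be found in the camera images.
- module: Grey power module lying on its back, fixed to the bench: box 250 (x) x 300 (y) x 90 (z) mm, origin at the centre of its underside, z up, turned by up to 0.5 rad. Its top is a flat panel. In the -y part four round discs of 51 mm diameter sit in 53 mm holes (spot0 to spot3, 74 mm pitch): one, any one, is the sprung release, three are rigid blanks. In the +y part lies the flush battery door.
- spot0 (a point): Centre of the face of one of the four flush discs, at (-37, -100, 88) mm in the module's frame, 2 mm below the panel; any of the four may be the release. To press it in, the fingertips must stay inside the 53 mm hole: keep the fingers shut.
- spot1 (a point): Centre of the face of one of the four flush discs, at (37, -100, 88) mm in the module's frame, 2 mm below the panel; any of the four may be the release. To press it in, the fingertips must stay inside the 53 mm hole: keep the fingers shut.
- spot2 (a point): Centre of the face of one of the four flush discs, at (-37, -26, 88) mm in the module's frame, 2 mm below the panel; any of the four may be the release. To press it in, the fingertips must stay inside the 53 mm hole: keep the fingers shut.
- spot3 (a point): Centre of the face of one of the four flush discs, at (37, -26, 88) mm in the module's frame, 2 mm below the panel; any of the four may be the release. To press it in, the fingertips must stay inside the 53 mm hole: keep the fingers shut.
- release (a joint): Travel of the release disc, m: 0 out (2 mm below the panel), 0.005 fully in, straight down. It starts to give at about 2 N and is fully in at about 6 N; the catch lets the door go about 0.004 in. It springs back out when let go. A blank does not move however it is pushed.
- door (a joint): Battery door angle, rad: 0 shut, flush and latched; once released its own spring lifts it to about 0.59 rad, where it stays. Door 158 (module x) x 82 (y) x 4 mm, hinged along its +y edge at y = 124, z = 90 mm of the module; its free edge at y = 42 mm lies 42 mm beyond the rims of the nearer discs and rises about 46 mm.
- relay: Bystander, loose, standing on the panel near its +x edge: clear plug-in relay on a black foot, 24 x 30 x 26 mm, 50 g. Origin at the centre of its underside.
- carton: Bystander, loose on the bench beside the module's -y end: small cardboard carton 70 x 50 x 60 mm. Origin at the centre of its underside.
- contactor: Bystander, loose on the bench beside the module's +y end: grey contactor block with a black top, 75 x 45 x 75 mm. Origin at the centre of its underside.

How it is judged:
By the outcome, as a careful person would: the job done as asked, in the order asked, and still so for the second after the job is handed in, with the robot touching nothing.
It also fails if it takes over 48 s, if anything falls off the work surface, if the arm or the gripper's body presses on something with over 40 N, if the wrist force passes 120 N, or if a joint passes its speed limit or range.

## Robot

A 6-joint arm with a two-finger parallel gripper is mounted at the origin on the work surface. World frame = base frame: x ahead of the robot, y to its left, z up, the work surface at z = 0. Lengths are in m, angles in degrees, forces in N, time in s.
With the tool pointing down it reaches from about 0.225 to 0.725 m from the base axis. Payload 3.1 kg.
Tool frame: the origin (TCP) lies on the centre line of the jaws, within the pads' length; the fingertips stand 25 mm ahead of it and the grasp point (between the pads) lies 6 mm ahead of it; z points along the fingers, x is the direction in which the jaws open and shut, and the axes are right-handed (so a half turn about z gives the same grasp; the last joint's range is limited). The gripper opens to 85 mm and grips with 20 to 120 N. Pads are 22 mm wide; open, the fingers measure 114 mm over their backs; the gripper's body (76 mm by 85 mm) begins 54 mm behind the grasp point. The pads swing forward as they close: fully open they stand 13 mm farther back than shut.
Start: joints at [-73.614, 2.75, 5.684, 92.934, 0, 82.678], TCP at [0.211, -0.481, 0.256] pointing down, gripper open.
Joint ranges: [-166.93, 166.93], [-56.73, 111.36], [-69.38, 81.34], [-121.58, 131.49], [-85.45, 84.26], [-180, 180]. Speed limits (degrees/s): [159.86, 159.86, 180, 180, 180, 180].

## Interface

Orientations are given as [roll, pitch, yaw] about the fixed x, y, z axes, in that order (R = Rz(yaw) Ry(pitch) Rx(roll)).
In Python, from workcell import env gives the robot as it stands.
- The arm moves only by the tool arm_command, never from a script. Its argument "rows" is a list of rows, each an object with "gripper": the gripper's target within -1 to 1 (shut at 1, half-way at 0, fully open at -1); "offset": the shift along the tool's x, y, z in mm, a list of three; "spin": the turn about the tool's z in rad. A call has 1 to 5 rows; each row is the pose to reach, as a shift and turn from the pose commanded when the call began, along the tool's axes at that moment; what a row does not reach only later rows make up. A row lasts 1/8 s, in which the tool goes at most 62.5 mm and 10.7 degrees, less where a joint would pass 70% of its speed; a pose out of reach is approached as far as the arm can. A call with a gripper value outside its range is refused whole. The fingers move at their own pace and stop on an object; "grip_force" is the grip in N (left out, the last holds). Time passes only in rows, so rows that repeat a pose let the fingers close. It gives the time, the measured TCP pose, the force and the opening at its end, in the units of the state.
- env.state(): the state, without advancing time (a new reading comes with each control period).
- env.grab_frame(name): name is "scene" or "top" or "wrist"; returns a dict with "pixels" (480x640x3 uint8, red, green, blue), "camera_matrix" (3x3 intrinsics, pixels), "position" and "attitude" of the camera in the world. Camera axes: x right, y up, looking along -z (the intrinsics and any distortion apply to the point x, -y, -z); pixel columns grow to the right and rows downward; lengths in m; the calibration is good to about 2 mm. The wrist camera is an equidistant fisheye: a pixel r from the principal point sees the ray r / f radians off the axis. A picture is of the moment at which its call begins. There is no depth.
- env.hand_in(): hands the job in, once; it reports no verdict.
The state is a dict: "time": time; "qpos": joint angles; "dq": joint speeds; "joint_torque": joint torques, N m; "tcp_pos": TCP position; "ee_rot": TCP orientation; "force": force on the tool from outside, world axes, zero at the start; "wrist_torque": the same for the moment, N m; "width": finger opening in m.
Only numpy, scipy, OpenCV 4.12 (cv2) and the standard library are available. Lean on these libraries where they do the work, as an engineer would, in place of code of your own. Each camera call takes 0.05 s, during which the arm holds its last target.

## Working session

There is one attempt and no reset: what is moved stays moved. The work goes in short steps, Python scripts to look and compute and a tool call to move; the robot and the scene stay as the last step left them, time stands still between calls to the robot, and variables do not carry over. Pictures are saved under pics/ and viewed, and the job is handed in when it is done.

Besides the shell and the picture viewer there is one more tool, called after "Call:" as name(argument=value, ...) on one line, values as JSON. arm_command: Moves the arm, as the interface text tells. Its arguments: {"type":"object","properties":{"rows":{"type":"array","items":{"type":"object","properties":{"gripper":{"type":"number"},"offset":{"type":"array","items":{"type":"number"}},"spin":{"type":"number"}}}},"grip_force":{"type":"number"}},"required":["rows"]}

```bash
ls; mkdir -p pics; python3 - <<'E'
from workcell import env
import cv2
print(env.state())
for n in("top","scene"):
    f=env.grab_frame(n); cv2.imwrite(f"pics/{n}0.png",f["pixels"][:,:,::-1]); print(n,f["camera_matrix"],f["position"],f["attitude"],f.keys())
E
```

```text
pics
{'time': 0.0, 'qpos': array([-7.36122092e+01,  2.79368510e+00,  5.59087495e+00,  9.29330615e+01,
        4.61191980e-04,  8.26777670e+01]), 'dq': array([-0.00972066, -0.06313019,  0.02319741, -0.07596273, -0.08257837,
        0.06755787]), 'joint_torque': array([-1.30168490e-03, -3.38772297e+01,  3.20020652e+01,  2.00247596e-02,
       -3.26418785e-04, -3.39905085e-06]), 'tcp_pos': array([ 0.21094158, -0.48015517,  0.25510344]), 'ee_rot': array([-1.79982226e+02,  1.34704852e-01, -6.62899559e+01]), 'force': array([0.29391018, 0.11341364, 0.43823731]), 'wrist_torque': array([0.03238597, 0.01299147, 0.02350854]), 'width': 0.08565094174610278}
top [[510.06717681   0.         320.00247696]
 [  0.         510.06717681 238.09046367]
 [  0.           0.           1.        ]] [0.45115729 0.07364729 1.02278594] [  7.21321708   1.421705   -90.11668596] dict_keys(['pixels', 'camera_matrix', 'position', 'attitude'])
scene [[597.26471149   0.         331.05399511]
 [  0.         597.26471149 231.18379601]
 [  0.           0.           1.        ]] [ 0.91527425 -0.29131254  0.92023944] [29.86507018  0.57986047 41.09733551] dict_keys(['pixels', 'camera_matrix', 'position', 'attitude'])
```

View pics/top0.png

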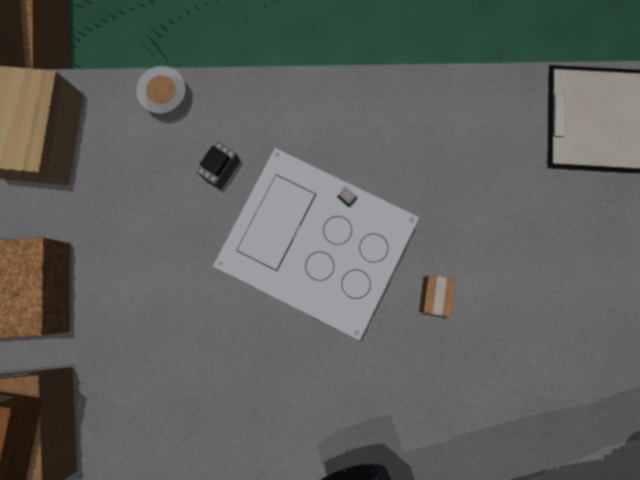

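View pics/scene0.png

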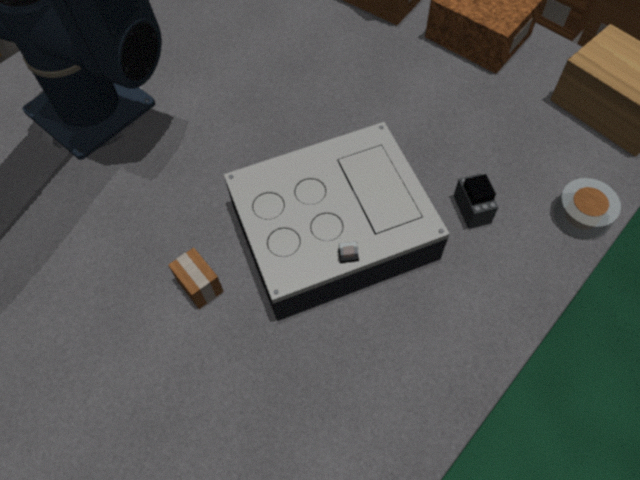

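The top view shows the panel with corners near (277,149), (418,217), (360,340) and (214,266). The discs are near (374,248), (356,284), (338,230) and (320,266), the relay is at (347,196), and the door is on the left half. The scene view agrees with this. Next I'll measure it.

```bash
cat > h.py <<'E'
import numpy as np, cv2
from scipy.spatial.transform import Rotation as R
def ray(f,uv,z):
    K=f["camera_matrix"];u,v=uv
    d=np.array([(u-K[0,2])/K[0,0],-(v-K[1,2])/K[1,1],-1.])
    d=R.from_euler('xyz',f["attitude"],degrees=True).as_matrix()@d
    p=np.array(f["position"]); return p+d*(z-p[2])/d[2]
def discs(img,guess,rad=(12,24),win=26):
    g=cv2.cvtColor(img,cv2.COLOR_RGB2GRAY).astype(np.float32); out=[]
    for (u,v) in guess:
        for it in range(3):
            pts=[]
            for a in np.linspace(0,2*np.pi,72,endpoint=False):
                rs=np.arange(rad[0],rad[1],.25)
                x=(u+rs*np.cos(a)).astype(np.float32)[None];y=(v+rs*np.sin(a)).astype(np.float32)[None]
                p=cv2.remap(g,x,y,cv2.INTER_LINEAR)[0]
                k=p.argmin(); pts.append((x[0,k],y[0,k]))
            e=cv2.fitEllipseDirect(np.array(pts,np.float32)); u,v=e[0]
        out.append((e[0],e[1]))
    return out
E
python3 - <<'E'
from h import *
from workcell import env
M=np.array([[-37,-100],[37,-100],[-37,-26],[37,-26]])/1000
for n,g,rad in(("top",[(356,284),(374,248),(320,266),(338,230)],(10,19)),("scene",[(268,206),(284,242),(310,191),(327,227)],(10,21))):
    f=env.grab_frame(n); ds=discs(f["pixels"],g,rad)
    P=np.array([ray(f,d[0],.09) for d in ds])[:,:2]
    print(n,[(np.round(d[0],1),np.round(d[1],1)) for d in ds]);print(P.round(4))
    mc=M.mean(0);pc=P.mean(0);H=(M-mc).T@(P-pc);a=np.arctan2(H[0,1]-H[1,0],H[0,0]+H[1,1])
    Rm=np.array([[np.cos(a),-np.sin(a)],[np.sin(a),np.cos(a)]]);t=pc-Rm@mc
    print("yaw",np.degrees(a),"org",t,"res mm",((M@Rm.T+t-P)*1000).round(1).tolist())
    g=f["pixels"].astype(int)
    if n=="top":
        C=[ray(f,c,.09)[:2] for c in [(277,149),(418,217),(360,340),(214,266)]]
        print(np.round((np.array(C)-t)@Rm,3)); print("relay",(ray(f,(347,194),.116)[:2]-t)@Rm,"carton",ray(f,(440,297),.06))
E
```

```text
top [(array([355.6, 283.8]), array([28.5, 28.8])), (array([373.3, 247.6]), array([28. , 28.4])), (array([319.3, 265.7]), array([28.1, 28.3])), (array([337.2, 229.9]), array([27.9, 28. ]))]
[[ 0.4852  0.0319]
 [ 0.5512 -0.0012]
 [ 0.5183  0.098 ]
 [ 0.5844  0.0649]]
yaw -26.624088559857068 org [0.56302125 0.10469488] res mm [[-0.0, 0.0], [0.1, -0.1], [-0.0, 0.1], [-0.0, 0.0]]
[[ 0.125  0.144]
 [ 0.125 -0.149]
 [-0.124 -0.151]
 [-0.124  0.147]]
relay [ 0.1002584  -0.01441747] carton [ 0.46119722 -0.12633978  0.06      ]
scene [(array([268. , 205.5]), array([26.6, 31.7])), (array([283.3, 241.9]), array([28.3, 32.8])), (array([309.9, 191.2]), array([25.9, 30.9])), (array([326.4, 226.5]), array([27.6, 32.2]))]
[[ 0.4849  0.0314]
 [ 0.551  -0.0018]
 [ 0.5182  0.0973]
 [ 0.5841  0.0641]]
yaw -26.74306000064821 org [0.56288702 0.10402441] res mm [[-0.1, -0.0], [-0.0, -0.1], [-0.0, 0.1], [0.1, 0.1]]
```

```bash
cat > off.py <<'E'
import sys
from h import *
from workcell import env
s=env.state(); T=R.from_euler('xyz',s["ee_rot"],degrees=True).as_matrix()
S={0:(-37,-100),1:(37,-100),2:(-37,-26),3:(37,-26)}
a=np.radians(-26.7);Q=np.array([[np.cos(a),-np.sin(a)],[np.sin(a),np.cos(a)]])
print("t",s["time"],"tcp",s["tcp_pos"].round(4),s["ee_rot"].round(2),"F",s["force"].round(2),"w",s["width"])
for k in S:
    p=Q@(np.array(S[k])/1000)+[.5630,.1043]
    print(k,p.round(4),"offset mm",(T.T@(np.array([*p,float(sys.argv[1])])-s["tcp_pos"])*1000).round(1))
E
python3 off.py .16
```

```text
t 0.2 tcp [ 0.211  -0.4804  0.2556] [-1.7999e+02  9.0000e-02 -6.6290e+01] F [-0.15 -0.27  0.55] w 0.08533887640837885
0 [0.485  0.0316] offset mm [-358.4 -456.7   96.2]
1 [ 0.5511 -0.0017] offset mm [-301.4 -503.9   96.1]
2 [0.5183 0.0977] offset mm [-405.6 -513.7   96.3]
3 [0.5844 0.0644] offset mm [-348.6 -560.9   96.2]
```

Call:
arm_command(rows=[{"gripper": 1,"offset": [-36,-46,0],"spin": -0.17},{"gripper": 1,"offset": [-72,-92,0],"spin": -0.34},{"gripper": 1,"offset": [-108,-138,0],"spin": -0.5},{"gripper": 1,"offset": [-144,-184,0],"spin": -0.69},{"gripper": 1,"offset": [-180,-230,0],"spin": -0.69}], grip_force=20)

```text
time: 0.82
tcp_pos: [0.3498, -0.2217, 0.2562]
ee_rot: [-180.0, -0.0, -26.7]
force: [0.6, -0.1, -0.6]
width: 0.0001
```

```bash
python3 off.py .16
```

```text
t 0.825 tcp [ 0.3498 -0.2217  0.2562] [-1.800e+02 -3.000e-02 -2.672e+01] F [ 0.58 -0.05 -0.63] w 6.817770827653769e-05
0 [0.485  0.0316] offset mm [   6.8 -287.    96.2]
1 [ 0.5511 -0.0017] offset mm [  80.8 -287.    96.3]
2 [0.5183 0.0977] offset mm [   6.8 -361.    96.2]
3 [0.5844 0.0644] offset mm [  80.8 -361.    96.3]
```

Call:
arm_command(rows=[{"gripper": 1,"offset": [2,-57,0],"spin": 0},{"gripper": 1,"offset": [3,-114,0],"spin": 0},{"gripper": 1,"offset": [5,-171,20],"spin": 0},{"gripper": 1,"offset": [7,-228,50],"spin": 0},{"gripper": 1,"offset": [7,-285,90],"spin": 0}])

```text
time: 1.45
tcp_pos: [0.4819, 0.0232, 0.1714]
ee_rot: [-180.0, -0.1, -26.7]
force: [1.3, -0.6, 0.9]
width: -0.0003
```

Call:
arm_command(rows=[{"gripper": 1,"offset": [0,0,0],"spin": 0},{"gripper": 1,"offset": [0,0,0],"spin": 0}])

```text
time: 1.7
tcp_pos: [0.4802, 0.0212, 0.1714]
ee_rot: [179.9, 0.0, -26.7]
force: [0.4, 0.5, 0.4]
width: 0.0002
```

```bash
python3 off.py .113;  python3 - <<'E'
from workcell import env
import cv2
for n in("top","scene","wrist"):
    f=env.grab_frame(n); cv2.imwrite(f"pics/{n}1.png",f["pixels"][:,:,::-1])
E
```

```text
t 1.7 tcp [0.4802 0.0212 0.1714] [ 1.7995e+02  3.0000e-02 -2.6720e+01] F [0.41 0.45 0.38] w 0.00015273372003413003
0 [0.485  0.0316] offset mm [ -0.4 -11.5  58.4]
1 [ 0.5511 -0.0017] offset mm [ 73.6 -11.5  58.4]
2 [0.5183 0.0977] offset mm [ -0.4 -85.5  58.4]
3 [0.5844 0.0644] offset mm [ 73.6 -85.5  58.3]
```

View pics/scene1.png

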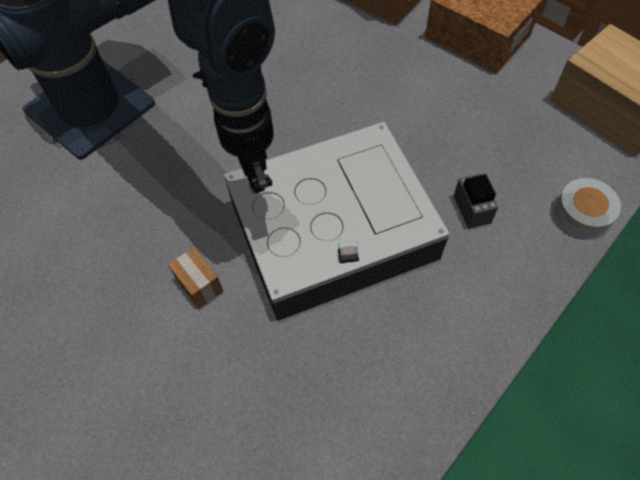

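View pics/wrist1.png

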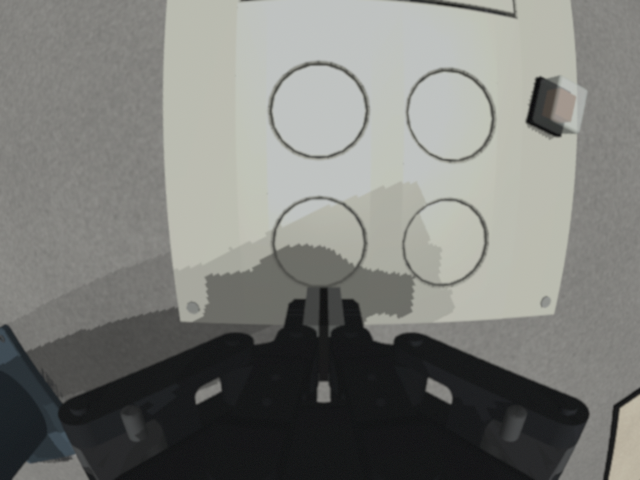

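The wrist view shows the shut tips at (323,290), just short of disc 0 at (320,240). This agrees with the computed 11.5 mm still to go. The relay is undisturbed at (555,105).

Call:
arm_command(rows=[{"gripper": 1,"offset": [0,-11.5,20],"spin": 0},{"gripper": 1,"offset": [0,-11.5,40],"spin": 0},{"gripper": 1,"offset": [0,-11.5,50],"spin": 0},{"gripper": 1,"offset": [0,-11.5,50],"spin": 0}])

```text
time: 2.35
tcp_pos: [0.4853, 0.0308, 0.1214]
ee_rot: [180.0, 0.0, -26.8]
force: [0.3, 0.1, -0.2]
width: 0.0002
```

```bash
python3 off.py .113;  python3 - <<'E'
from workcell import env
import cv2
f=env.grab_frame("wrist"); cv2.imwrite(f"pics/wrist2.png",f["pixels"][:,:,::-1])
E
```

```text
t 2.35 tcp [0.4853 0.0308 0.1214] [ 1.7999e+02  3.0000e-02 -2.6840e+01] F [ 0.35  0.1  -0.18] w 0.00023242553726106325
0 [0.485  0.0316] offset mm [-0.6 -0.5  8.4]
1 [ 0.5511 -0.0017] offset mm [73.4 -0.7  8.4]
2 [0.5183 0.0977] offset mm [ -0.8 -74.5   8.4]
3 [0.5844 0.0644] offset mm [ 73.2 -74.7   8.4]
```

View pics/wrist2.png

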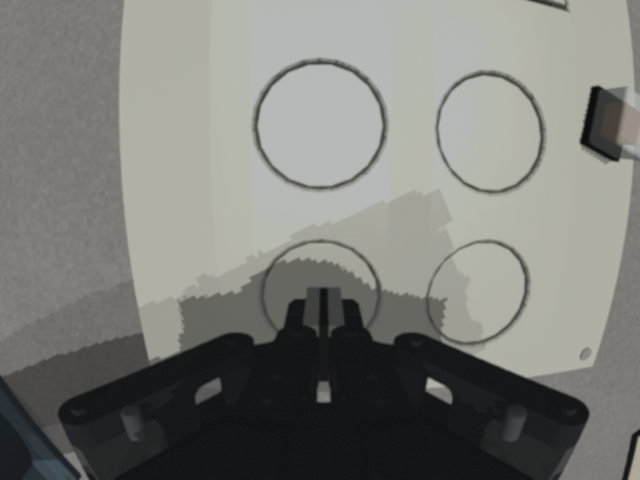

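The tips at (323,290) sit inside disc 0's ring at (320,292). Now I'll feel downward in small steps.

Call:
arm_command(rows=[{"gripper": 1,"offset": [0,0,3],"spin": 0},{"gripper": 1,"offset": [0,0,6],"spin": 0},{"gripper": 1,"offset": [0,0,6],"spin": 0}])

```text
time: 2.78
tcp_pos: [0.4856, 0.0316, 0.1154]
ee_rot: [180.0, 0.0, -26.8]
force: [0.8, 0.4, -0.4]
width: -0.0002
```

Call:
arm_command(rows=[{"gripper": 1,"offset": [0,0,1],"spin": 0},{"gripper": 1,"offset": [0,0,1],"spin": 0}])

```text
time: 3.02
tcp_pos: [0.4857, 0.0316, 0.1145]
ee_rot: [180.0, 0.0, -26.8]
force: [0.6, 0.2, 0.0]
width: 0.0002
```

Call:
arm_command(rows=[{"gripper": 1,"offset": [0,0,0.7],"spin": 0},{"gripper": 1,"offset": [0,0,0.7],"spin": 0}])

```text
time: 3.28
tcp_pos: [0.4856, 0.0316, 0.1137]
ee_rot: [180.0, 0.0, -26.8]
force: [-0.0, -0.2, -0.2]
width: -0.0002
```

Call:
arm_command(rows=[{"gripper": 1,"offset": [0,0,0.5],"spin": 0},{"gripper": 1,"offset": [0,0,0.5],"spin": 0}])

```text
time: 3.52
tcp_pos: [0.4857, 0.0315, 0.1132]
ee_rot: [180.0, 0.0, -26.8]
force: [0.2, -0.1, -0.0]
width: -0.0003
```

Call:
arm_command(rows=[{"gripper": 1,"offset": [0,0,0.5],"spin": 0},{"gripper": 1,"offset": [0,0,0.5],"spin": 0}])

```text
time: 3.78
tcp_pos: [0.4857, 0.0316, 0.113]
ee_rot: [-180.0, -0.0, -26.8]
force: [-1.1, -0.4, 1.5]
width: -0.0003
```

Call:
arm_command(rows=[{"gripper": 1,"offset": [0,0,0.5],"spin": 0},{"gripper": 1,"offset": [0,0,0.5],"spin": 0}])

```text
time: 4.03
tcp_pos: [0.4857, 0.0316, 0.1125]
ee_rot: [-180.0, -0.0, -26.8]
force: [-1.0, 0.2, 2.9]
width: -0.0002
```

Call:
arm_command(rows=[{"gripper": 1,"offset": [0,0,0.4],"spin": 0},{"gripper": 1,"offset": [0,0,0.4],"spin": 0}])

```text
time: 4.28
tcp_pos: [0.4857, 0.0315, 0.112]
ee_rot: [-180.0, -0.0, -26.8]
force: [-0.8, 0.2, 3.6]
width: 0.0
```

Call:
arm_command(rows=[{"gripper": 1,"offset": [0,0,0.5],"spin": 0},{"gripper": 1,"offset": [0,0,0.5],"spin": 0}])

```text
time: 4.53
tcp_pos: [0.4857, 0.0316, 0.1115]
ee_rot: [-180.0, -0.0, -26.8]
force: [-1.6, 0.4, 3.5]
width: 0.0003
```

Call:
arm_command(rows=[{"gripper": 1,"offset": [0,0,0.5],"spin": 0},{"gripper": 1,"offset": [0,0,0.5],"spin": 0}])

```text
time: 4.78
tcp_pos: [0.4857, 0.0316, 0.111]
ee_rot: [-180.0, -0.0, -26.8]
force: [-1.0, -0.1, 2.5]
width: -0.0
```

Disc 0 has followed the tips in by 2 mm at only about 3 N, so it is the release. I'll press on gently.

Call:
arm_command(rows=[{"gripper": 1,"offset": [0,0,0.5],"spin": 0},{"gripper": 1,"offset": [0,0,1.0],"spin": 0},{"gripper": 1,"offset": [0,0,1.5],"spin": 0},{"gripper": 1,"offset": [0,0,1.5],"spin": 0}])

```text
time: 5.28
tcp_pos: [0.4857, 0.0316, 0.1095]
ee_rot: [-180.0, -0.0, -26.8]
force: [-1.7, -0.3, 4.9]
width: 0.0004
```

Call:
arm_command(rows=[{"gripper": 1,"offset": [0,0,0.5],"spin": 0},{"gripper": 1,"offset": [0,0,1.0],"spin": 0},{"gripper": 1,"offset": [0,0,1.0],"spin": 0}])

```text
time: 5.65
tcp_pos: [0.4857, 0.0316, 0.1085]
ee_rot: [-180.0, -0.0, -26.8]
force: [-1.7, -0.1, 5.6]
width: 0.0003
```

```bash
python3 - <<'E'
from workcell import env
import cv2
f=env.grab_frame("scene"); cv2.imwrite(f"pics/scene3.png",f["pixels"][:,:,::-1]);print(env.state()["force"],env.state()["tcp_pos"])
E
```

```text
[-0.93912926 -0.29006104  5.58543893] [0.48576076 0.03155159 0.10855009]
```

View pics/scene3.png

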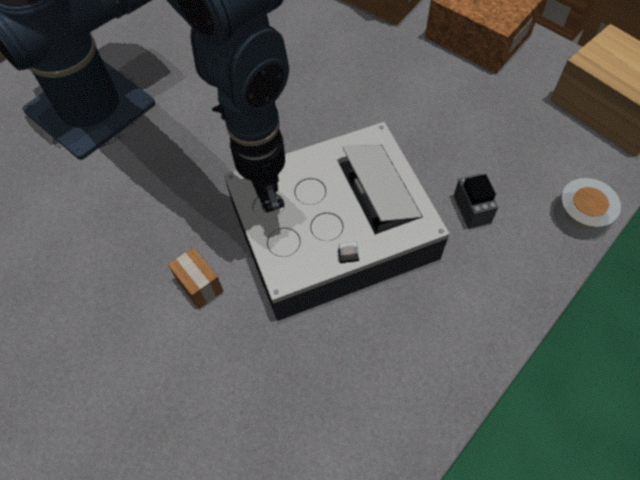

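The door has sprung up, with its free edge around (362,190)–(420,218). Travel is about 4.6 mm so far. I'll add 0.7 mm to reach the stop, then retreat straight up and away.

Call:
arm_command(rows=[{"gripper": 1,"offset": [0,0,0.4],"spin": 0},{"gripper": 1,"offset": [0,0,0.7],"spin": 0},{"gripper": 1,"offset": [0,0,0.7],"spin": 0}])

```text
time: 6.08
tcp_pos: [0.4858, 0.0315, 0.1081]
ee_rot: [-180.0, -0.0, -26.8]
force: [-1.9, -0.4, 5.6]
width: 0.0001
```

Call:
arm_command(rows=[{"gripper": 1,"offset": [0,0,-5],"spin": 0},{"gripper": 1,"offset": [0,0,-20],"spin": 0},{"gripper": 1,"offset": [0,0,-60],"spin": 0},{"gripper": 1,"offset": [0,0,-110],"spin": 0},{"gripper": 1,"offset": [0,0,-140],"spin": 0}])

```text
time: 6.7
tcp_pos: [0.4864, 0.0315, 0.2507]
ee_rot: [-179.9, -0.2, -26.8]
force: [0.2, 0.2, 0.3]
width: 0.0002
```

Call:
arm_command(rows=[{"gripper": 1,"offset": [0,50,0],"spin": 0},{"gripper": 1,"offset": [0,100,0],"spin": 0},{"gripper": 1,"offset": [0,150,0],"spin": 0},{"gripper": 1,"offset": [0,200,0],"spin": 0},{"gripper": 1,"offset": [0,200,0],"spin": 0}])

```text
time: 7.32
tcp_pos: [0.3945, -0.1494, 0.2479]
ee_rot: [180.0, -0.0, -27.1]
force: [-0.4, -0.1, -1.4]
width: 0.0001
```

Call:
arm_command(rows=[{"gripper": 1,"offset": [0,0,0],"spin": 0},{"gripper": 1,"offset": [0,0,0],"spin": 0},{"gripper": 1,"offset": [0,0,0],"spin": 0}])

```text
time: 7.7
tcp_pos: [0.3961, -0.146, 0.2477]
ee_rot: [-180.0, 0.0, -26.6]
force: [1.0, -0.8, -0.6]
width: 0.0003
```

```bash
python3 off.py .113; python3 - <<'E'
from workcell import env
import cv2
f=env.grab_frame("scene"); cv2.imwrite(f"pics/scene4.png",f["pixels"][:,:,::-1])
f=env.grab_frame("top"); cv2.imwrite(f"pics/top4.png",f["pixels"][:,:,::-1])
E
```

```text
t 7.7 tcp [ 0.3961 -0.146   0.2477] [-1.7999e+02  1.0000e-02 -2.6630e+01] F [ 0.98 -0.78 -0.57] w 0.0002854682435296514
0 [0.485  0.0316] offset mm [-1.000e-01 -1.986e+02  1.347e+02]
1 [ 0.5511 -0.0017] offset mm [  73.9 -198.5  134.7]
2 [0.5183 0.0977] offset mm [   0.  -272.6  134.7]
3 [0.5844 0.0644] offset mm [  74.  -272.5  134.7]
```

View pics/scene4.png

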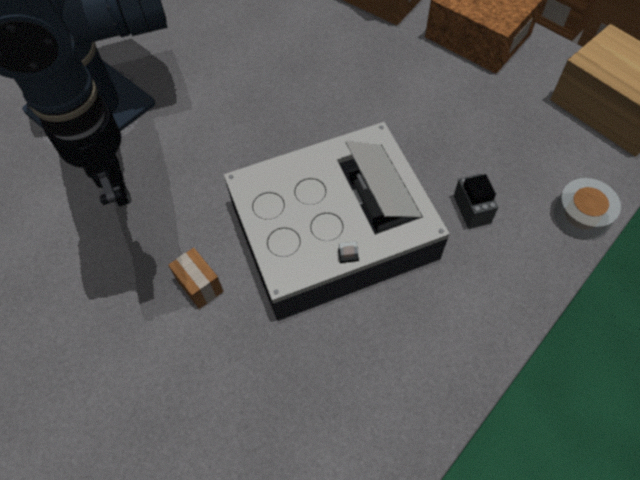

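View pics/top4.png

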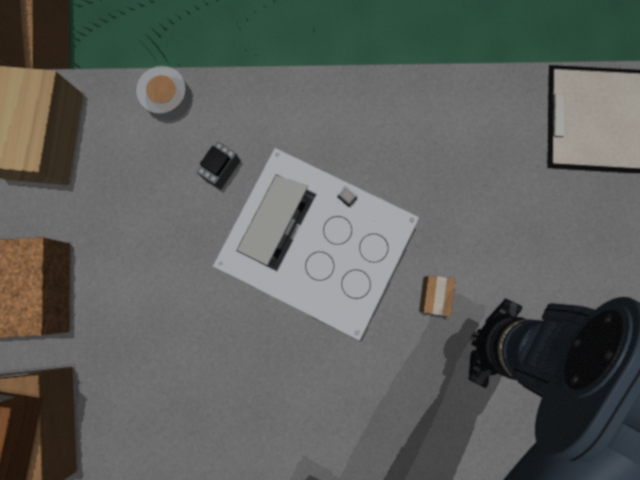

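The door stands open, with its free edge near (303,195)–(272,265) in the top view. The relay (347,196), carton (440,297) and contactor (217,162) are where they started, and the arm is clear.

```bash
python3 -c "
from workcell import env
print(env.hand_in())"
```

```text
the job is handed in; nothing more can be done
None
```

The release is spot0, the first disc I felt, so I did not touch the other three. The battery door sprang up by itself and is standing open, and I handed the job in at about 7.8 s.

- **Press:** With the fingers shut, disc 0 began to give at about 2–3 N. I pressed it in about 5 mm at 5.6 N (vertical), then lifted straight up and moved about 200 mm clear.
- **Last checks:** The final top and scene pictures show the door still open after I let go. The relay, carton and contactor look to be where they started. The measured force was back to noise level, about 1 N.
- **Not certain:** I did not see a sharp force rise marking the end stop. Full travel is judged from the measured 5 mm or so of depth and from the door opening. No check failed, and the two cameras placed the discs within 1 mm of each other.

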